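# Seat a taper tool holder in the bench socket, rock it free and clamp it

## Task

Take the tool holder with the red collar out of the wooden rack and seat its taper fully home in the green bench socket, turning it by feel until its flange slots drop over the two brass drive dogs. Then ease it up a little and rock it about five degrees from upright in the cup to check that it is not stuck, seat it fully home again and let go, and finally push the yellow-knobbed toggle lever over so that the clamp nose closes over the flange. Leave the other holder, the spanner, the oil bottle and the brass collet where they are.

Things in the scene. Friction and masses are not known exactly. Their poses are not given: they have to be found in the camera images.
- holder_grip (a point): Steel tool holder with a red collar, 0.6 kg, 123 mm tall, standing taper-down in the rack. This point is on its axis (z, up), mid grip block, 78 mm above the taper's small end. Heights from the small end: taper to 36, flange 39 to 49, dark grip block 49 to 101 (26 mm along x, 30 mm along y: grip its flat y faces), red collar 28 mm diameter to 112, stub cutter 12 mm diameter to 123 mm.
- holder_flange (a point): On the same holder's axis, at the underside of its 54 mm flange, 39 mm below the grip point. The flange has two open slots, 14 mm wide, from 20 mm off the axis outwards, on the holder's own +x and -x sides: a half turn makes no difference. Below it the taper: 18.4 mm diameter at the small end, 40 mm at 36 mm up (radius grows 0.3 mm per mm).
- socket: Green bench socket, fixed. Origin on the table under the cup's vertical axis; x points from the lever towards the cup. Body 60 mm diameter; base plate 150 x 90 x 12 mm, reaching 100 mm to -x and 50 mm to +x of the axis. Holder fully home: grip point 102 mm, flange top 73 mm, taper's small end 24 mm above the table. With the flange riding on the dogs instead it is 6 mm too high.
- cup_mouth (a point): Centre of the cup's mouth, at the socket's flat top face, 60 mm above the table. The cup is an oiled, slippery taper matching the holder, 40 mm wide here; the holder centres itself and slides home by its own weight; nothing else holds it. Axes as the socket's.
- dogs_top (a point): On the cup's axis, 69 mm above the table, level with the tops of two brass drive dogs on the face, on opposite sides of the cup, 22 to 29 mm from the axis, 9 mm wide, 9 mm high. The line through them is turned up to 0.6 rad either way from the socket's x axis; no reading gives this angle (the axes here are the socket's). Slots over dogs leave about 0.1 rad play each way.
- clamp (a joint): Over-centre toggle lever: 0 = open (knob leaning to the socket's -x, away from the cup), 0.95 = closed (nose over the flange, 2 mm above it when home; a holder 6 mm high stops it at about 0.85). It springs to either end, changing over at about 0.5. Hinge parallel to the socket's y, 62 mm to -x of the cup's axis, 79 mm up. About 3 N on the knob towards +x flips it.
- clamp_knob (a point): Centre of the yellow knob, an 18 mm ball, on the toggle lever, 60 mm from the hinge. Open: about 96 mm from the cup's axis on the socket's -x side, 128 mm above the table; closed: 41 mm from the axis, 135 mm up. The open lever's nose points up towards the cup and ends 36 mm from the cup's axis, 114 mm above the table.
- rack: Wooden holder rack, fixed, 85 mm (x) by 210 mm (y), 50 mm high, with two 43 mm holes at y = +56 and -56 mm; origin on the table under its middle. The red-collared holder stands in one hole, the blue in the other.
- blue_holder_grip (a point): The same kind of holder with a blue collar, in the other hole of the rack; same point as for the red one. To be left alone.
- spanner: Steel spanner, 170 mm long, lying on the table; origin under its middle, its x axis along it. To be left alone.
- oil: Yellow oil bottle with a black cap, 56 mm diameter, 130 mm tall, standing on the table; origin at the centre of its underside. To be left alone.
- collet: Brass collet, 34 mm diameter, 36 mm tall, standing on the table; origin at the centre of its underside. To be left alone.
Things that resemble listed ones, but are neither listed nor needed, are in the scene too. What is meant by the socket is not pink, and is the smaller of those in its own colour.

How it is judged:
By the outcome, as a careful person would: the job done as asked, in the order asked, and still so for the second after the job is handed in, with the robot touching nothing.
It also fails if it takes over 64 s, if anything falls off the work surface, if the arm or the gripper's body presses on something with over 40 N, if the wrist force passes 120 N, or if a joint passes its speed limit or range.

## Robot

A 6-joint arm with a two-finger parallel gripper is mounted at the origin on the work surface. World frame = base frame: x ahead of the robot, y to its left, z up, the work surface at z = 0. Lengths are in m, angles in degrees, forces in N, time in s.
With the tool pointing down it reaches from about 0.25 to 0.725 m from the base axis. Payload 9.7 kg.
Tool frame: the origin (TCP) lies at the very end of the fingers, on their centre line; the grasp point (between the pads) lies 19 mm behind it; z points along the fingers, y is the line along which they close (so a half turn about z gives the same grasp; the last joint's range is limited). The gripper opens to 85 mm and grips with 20 to 120 N. Pads are 22 mm wide; open, the fingers measure 114 mm over their backs; the gripper's body (76 mm by 85 mm) begins 54 mm behind the grasp point. The pads swing forward as they close: fully open they stand 13 mm farther back than shut.
Start: joints at [67.437, 4.979, 10.078, 95.1, 0, 90], TCP at [0.211, 0.508, 0.231] pointing down, gripper open.
Joint ranges: [-179.16, 179.16], [-48.56, 103.87], [-65.8, 70.77], [-126.05, 130.52], [-82.76, 87.17], [-180, 180]. Speed limits (degrees/s): [127.2, 127.2, 147.25, 180, 180, 180].

## Interface

Orientations are given as [roll, pitch, yaw] about the fixed x, y, z axes, in that order (R = Rz(yaw) Ry(pitch) Rx(roll)).
In Python, from workcell import bot, viewer, finder gives the robot as it stands. The module is installed in compiled form; this text tells all that it offers.
- The arm moves only by the shell command python3 -m inch 'ROWS' [FORCE]. ROWS is JSON, a list that holds one entry, the list of rows, each a list of 7 numbers: the opening in per cent of the stroke, from 0 (shut) to 100 (fully open), then the shift along the tool's x, y, z in mm, then the turn, a rotation vector about the tool's x, y, z in degrees. In form: [[[grip, tx, ty, tz, ax, ay, az], ...]]. A call has 1 to 8 rows; each row shifts and turns the commanded pose from where the row before left it, along the tool's axes as they then stand; what a row does not reach is not made up. A row lasts 1/8 s, in which the tool goes at most 62.5 mm and 10.7 degrees, less where a joint would pass 70% of its speed; a pose out of reach is approached as far as the arm can. A call with a gripper value outside its range is refused whole. The fingers move at their own pace and stop on an object; FORCE is the grip in N (left out, the last holds). Time passes only in rows, so rows that do not move let the fingers close. It gives the time, the measured TCP pose, the force, the opening and the grip force at its end, in the units of the state.
- bot.get_obs(): the state, without advancing time (a new reading comes with each control period).
- viewer.camera(name): name is "scene" or "top" or "wrist"; returns a dict with "pixels" (384x512x3 uint8, red, green, blue), "vfov" (degrees; the focal length in pixels is half the picture's height over the tangent of half this angle, whatever the lens; pixels are square), "cx", "cy" (the principal point, pixels), "R" (3x3) and "t" (3): a world point X has camera coordinates R X + t. Camera axes: x right, y down, z forward; pixel columns grow to the right and rows downward; lengths in m; the calibration is good to about 2 mm. A picture is of the moment at which its call begins. There is no depth.
- bot.job_done(): hands the job in; it is judged then, once.
Trained networks look in the newest picture that a camera, given by its name, has taken for a name from the list of things; names that differ only in an ending like _2 or _b are one class to them, and where a whole thing is asked for, a point or a joint stands for the part that bears it (a point fixed in the world has none). Each returns a list of dicts, best first, with "conf" (0 to 1); they miss things now and then, are a little off and sometimes report something else, mostly with a low value. They report only what shows in the picture. A call takes as long as a camera call. They do not tell look-alikes from the thing itself.
- finder.outline_of(camera, thing): "pixels" (384x512 bool, what is visible of it) and "extent" ([centre column, centre row, width, height] in pixels, round what is visible of it).
- finder.mark_of(camera, thing): "position" ([column, row] in pixels: a listed point, or the origin of a listed thing).
The state is a dict: "time": time; "q": joint angles; "qd": joint speeds; "joint_efforts": joint torques, N m; "ee_pos": TCP position; "tcp_rot": TCP orientation; "wrist_force": force on the tool from outside, world axes, zero at the start; "torque": the same for the moment, N m; "opening": finger opening in m; "grasp_force": force on a finger pad.
Only numpy, scipy, OpenCV 4.12 (cv2) and the standard library are available. Lean on these libraries where they do the work, as an engineer would, in place of code of your own. Each camera call takes 0.05 s, during which the arm holds its last target. There are 200 camera calls.

## Working session

There is one attempt and no reset: what is moved stays moved. The work goes in short steps, Python scripts to look and compute and a shell command to move; the robot and the scene stay as the last step left them, time stands still between calls to the robot, and variables do not carry over. Pictures are saved under pics/ and viewed, at most 10 in all, crops included, and the job is handed in when it is done.

```bash
mkdir -p pics; cat > h.py <<'E'
import numpy as np, cv2
from workcell import bot, viewer, finder
def ray(c,px):
    f=c["pixels"].shape[0]/2/np.tan(np.radians(c["vfov"]/2))
    R=np.array(c["R"]);t=np.array(c["t"])
    d=R.T@np.array([(px[0]-c["cx"])/f,(px[1]-c["cy"])/f,1]); return -R.T@t,d
def atz(c,px,z):
    o,d=ray(c,px); return o+d*(z-o[2])/d[2]
def tri(c1,p1,c2,p2):
    A=[];b=[]
    for c,p in((c1,p1),(c2,p2)):
        o,d=ray(c,p); d=d/np.linalg.norm(d); P=np.eye(3)-np.outer(d,d); A.append(P); b.append(P@o)
    return np.linalg.lstsq(np.vstack(A),np.hstack(b),rcond=None)[0]
def proj(c,X):
    f=c["pixels"].shape[0]/2/np.tan(np.radians(c["vfov"]/2))
    v=np.array(c["R"])@np.array(X)+np.array(c["t"]); return np.array([c["cx"]+f*v[0]/v[2],c["cy"]+f*v[1]/v[2]])
def save(n,im,s=1):
    cv2.imwrite("pics/"+n,cv2.resize(np.ascontiguousarray(im[:,:,::-1]),None,fx=s,fy=s,interpolation=cv2.INTER_CUBIC))
E
python3 - <<'E'
from h import *
np.set_printoptions(precision=3,suppress=True)
Z=dict(holder_grip=.09,blue_holder_grip=.09,socket=0,cup_mouth=.06,clamp_knob=.128,rack=0,spanner=0,oil=0,collet=0,dogs_top=.069)
C={n:viewer.camera(n) for n in("top","scene")}
for n,c in C.items():
    save(n+".png",c["pixels"],1.5)
    for k,z in Z.items():
        print(n,k,[(np.round(m["position"]),round(m["conf"],2),atz(c,m["position"],z)[:2]) for m in finder.mark_of(n,k)][:4])
o=bot.get_obs();print(o)
E
```

```text
top holder_grip [(array([323., 171.]), 0.65, array([ 0.567, -0.085])), (array([318., 173.]), 0.24, array([ 0.561, -0.068]))]
top blue_holder_grip [(array([354., 160.]), 0.82, array([ 0.596, -0.18 ]))]
top socket [(array([198., 283.]), 0.86, array([0.247, 0.301])), (array([228., 177.]), 0.78, array([0.573, 0.203])), (array([128., 139.]), 0.62, array([0.705, 0.519]))]
top cup_mouth [(array([231., 169.]), 0.96, array([0.585, 0.191])), (array([196., 285.]), 0.9, array([0.243, 0.3  ])), (array([125., 133.]), 0.55, array([0.709, 0.512]))]
top clamp_knob [(array([118., 160.]), 0.59, array([0.61 , 0.511])), (array([203., 334.]), 0.53, array([0.114, 0.273])), (array([240., 204.]), 0.48, array([0.471, 0.165]))]
top rack [(array([335., 170.]), 0.98, array([ 0.585, -0.137]))]
top spanner [(array([303., 119.]), 0.6, array([ 0.754, -0.041])), (array([355., 160.]), 0.59, array([ 0.617, -0.202]))]
top oil [(array([193., 143.]), 0.54, array([0.687, 0.312]))]
top collet [(array([365., 136.]), 0.53, array([ 0.693, -0.239]))]
top dogs_top [(array([125., 132.]), 0.72, array([0.706, 0.51 ])), (array([192.
[... 1106 characters left out ...]
9, array([ 0.696, -0.241]))]
scene dogs_top [(array([279., 112.]), 0.9, array([0.231, 0.302])), (array([431., 215.]), 0.86, array([0.712, 0.518])), (array([289., 206.]), 0.75, array([0.567, 0.195])), (array([350., 244.]), 0.28, array([0.717, 0.289]))]
{'time': 1.1, 'q': array([67.438,  4.978, 10.08 , 95.099, -0.002, 90.   ]), 'qd': array([-0.015, -0.06 , -0.038,  0.04 , -0.024, -0.033]), 'joint_efforts': array([ -0.001, -52.012,  46.486,   0.002,  -0.   ,   0.   ]), 'ee_pos': array([0.211, 0.508, 0.231]), 'tcp_rot': array([179.997,   0.002, 157.438]), 'wrist_force': array([ 0.227, -0.12 ,  0.188]), 'torque': array([-0.028,  0.045, -0.079]), 'grasp_force': 0.0, 'opening': 0.08543037923146206}
```

View pics/top.png

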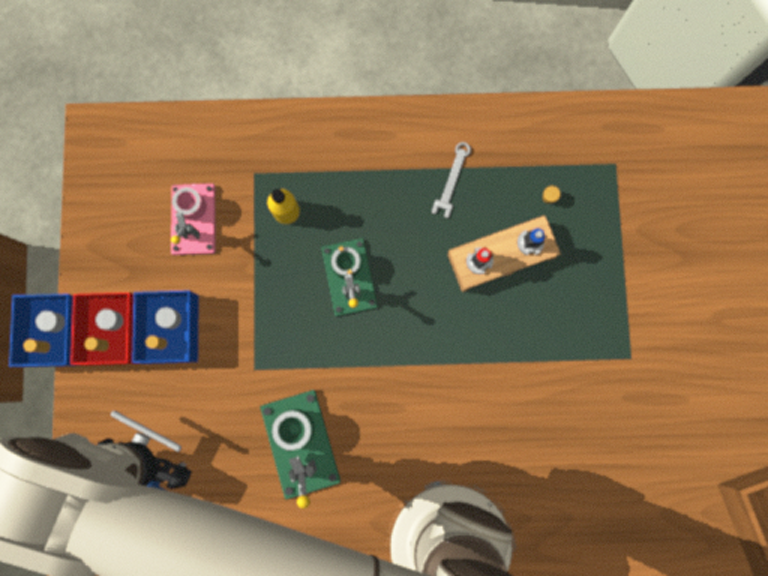

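View pics/scene.png

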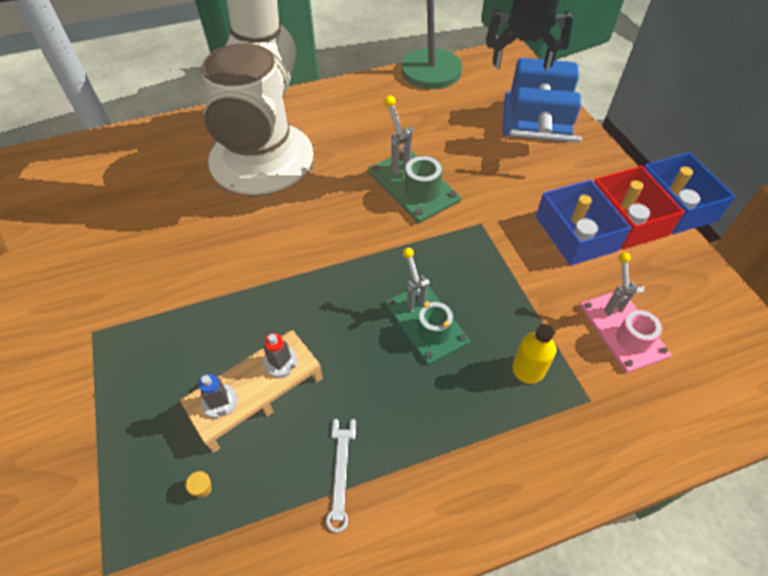

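Top picture (1.5x scale): sockets are the small green one at (346,262), a larger green one at (292,432) and a pink one at (187,202). The small green one on the mat fits, because it is not pink and is the smaller of the two greens. The red holder is at (481,259) and the blue one at (534,238), both in the rack. I'll confirm both in one enlarged crop and triangulate.

```bash
python3 - <<'E'
from h import *
np.set_printoptions(precision=4,suppress=True)
C={n:viewer.camera(n) for n in("top","scene")}
near=dict(holder_grip=(.568,-.083,.09),blue_holder_grip=(.6,-.18,.09),cup_mouth=(.58,.19,.06),clamp_knob=(.476,.175,.128),socket=(.573,.2,0),rack=(.585,-.137,0))
P={}
for k,X in near.items():
    b={n:min(finder.mark_of(n,k),key=lambda m:np.linalg.norm(m["position"]-proj(C[n],X)))["position"] for n in C}
    P[k]=tri(C["top"],b["top"],C["scene"],b["scene"]); print(k,P[k],atz(C["top"],b["top"],X[2])[:2],atz(C["scene"],b["scene"],X[2])[:2])
d=P["cup_mouth"]-P["clamp_knob"];print("socket yaw",np.degrees(np.arctan2(d[1],d[0])))
d=P["holder_grip"]-P["blue_holder_grip"];print("rack yaw",np.degrees(np.arctan2(-d[0],d[1])))
tiles=[]
for n in C:
  for X in((.57,.19,.06),(.57,-.085,.09)):
    u,v=proj(C[n],X).round().astype(int); tiles.append(cv2.resize(C[n]["pixels"][v-32:v+32,u-42:u+42],(400,300),interpolation=cv2.INTER_CUBIC))
save("crop1.png",np.vstack([np.hstack(tiles[:2]),np.hstack(tiles[2:])]))
E
```

```text
holder_grip [ 0.5646 -0.0847  0.0823] [ 0.5632 -0.0835] [ 0.5692 -0.0843]
blue_holder_grip [ 0.5985 -0.1825  0.0781] [ 0.5959 -0.184 ] [ 0.6057 -0.1765]
cup_mouth [0.5764 0.1876 0.0691] [0.5766 0.1841] [0.5724 0.1946]
clamp_knob [0.4765 0.1822 0.1144] [0.473  0.1762] [0.488  0.1834]
socket [0.5833 0.1933 0.0207] [0.5854 0.1896] [0.5739 0.2044]
rack [ 0.5828 -0.1347 -0.0039] [ 0.5825 -0.1283] [ 0.5838 -0.1399]
socket yaw 3.0995645092928013
rack yaw 19.079922471522885
```

View pics/crop1.png

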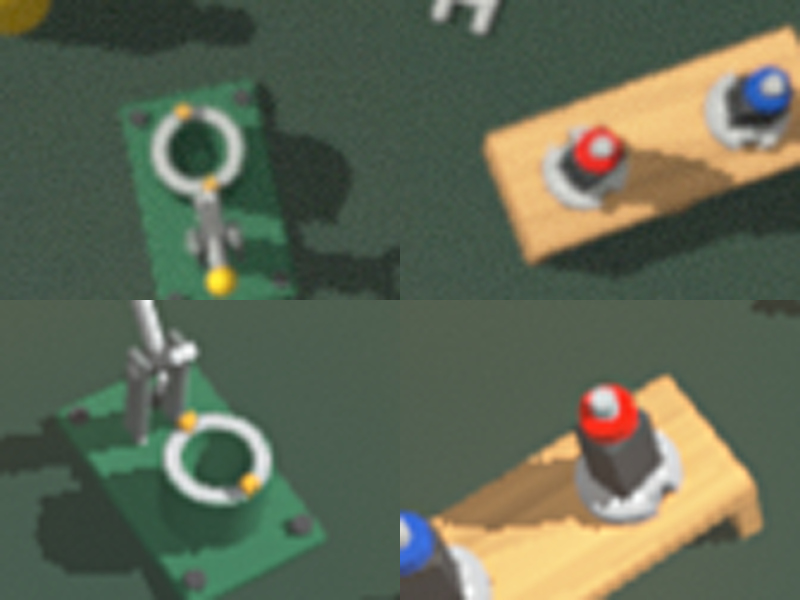

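The crops confirm it. The small green socket has its open lever and two brass dogs showing (top tile: (183,110) and (210,183)). The red-collared holder is in the left rack hole, with flange slots visible. Next I'll work out the first move and check the wrist camera geometry.

```bash
cat >> h.py <<'E'
from scipy.spatial.transform import Rotation as Ro
def togo(pos,yaw,pitch=0,roll=180):
    o=bot.get_obs(); R=Ro.from_euler("xyz",o["tcp_rot"],degrees=True)
    T=Ro.from_euler("xyz",[roll,pitch,yaw],degrees=True)
    print("t",round(o["time"],2),"shift mm",R.inv().apply(np.array(pos)-o["ee_pos"]).round(4)*1000,"rotvec",(R.inv()*T).as_rotvec(degrees=True).round(1))
E
python3 - <<'E'
from h import *
np.set_printoptions(precision=3,suppress=True)
c=viewer.camera("wrist"); o=bot.get_obs(); R=Ro.from_euler("xyz",o["tcp_rot"],degrees=True).as_matrix()
cp=-np.array(c["R"]).T@c["t"]; print("cam in tool",R.T@(cp-o["ee_pos"]),"axis",R.T@np.array(c["R"])[2],"right",R.T@np.array(c["R"])[0],c["vfov"])
togo((.52,.18,.25),90); togo((.565,-.085,.25),19)
E
```

```text
cam in tool [ 0.075  0.    -0.145] axis [-0.294  0.     0.956] right [0.001 1.    0.   ] 62.23433356725454
t 1.85 shift mm [-411.1 -184.2  -18.7] rotvec [-0.   0.  67.4]
t 1.85 shift mm [-554.4 -411.7  -18.7] rotvec [ -0.    0.  138.4]
```

```bash
python3 -m inch '[[[100,-51,-23,-2,0,0,0],[100,-51,-23,-2,0,0,0],[100,-52,-23,-2,0,0,0],[100,-51,-23,-2,0,0,0],[100,-52,-23,-2,0,0,0],[100,-51,-23,-3,0,0,0],[100,-51,-23,-3,0,0,0],[100,-52,-23,-3,0,0,0]]]' | tail -5
python3 - <<'E'
from h import *
np.set_printoptions(precision=4,suppress=True)
c=viewer.camera("wrist"); save("w1.png",c["pixels"],1.5)
for k,z in(("cup_mouth",.06),("clamp_knob",.128),("socket",0),("dogs_top",.069)): print(k,[(m["position"],m["conf"],atz(c,m["position"],z)) for m in finder.mark_of("wrist",k)])
E
```

```text
ee_pos: [0.521, 0.1787, 0.2506]
tcp_rot: [180.0, 0.0, 157.4]
wrist_force: [0.8, 1.3, 0.5]
opening: 0.085
grasp_force: 0.0
cup_mouth [([286.4, 206.9], 0.96, array([0.5789, 0.1932, 0.06  ]))]
clamp_knob [([235.0, 139.1], 0.97, array([0.4801, 0.1779, 0.128 ]))]
socket [([282.7, 184.0], 0.88, array([0.5704, 0.1973, 0.    ]))]
dogs_top [([287.5, 204.4], 0.62, array([0.5732, 0.1957, 0.069 ]))]
```

View pics/w1.png

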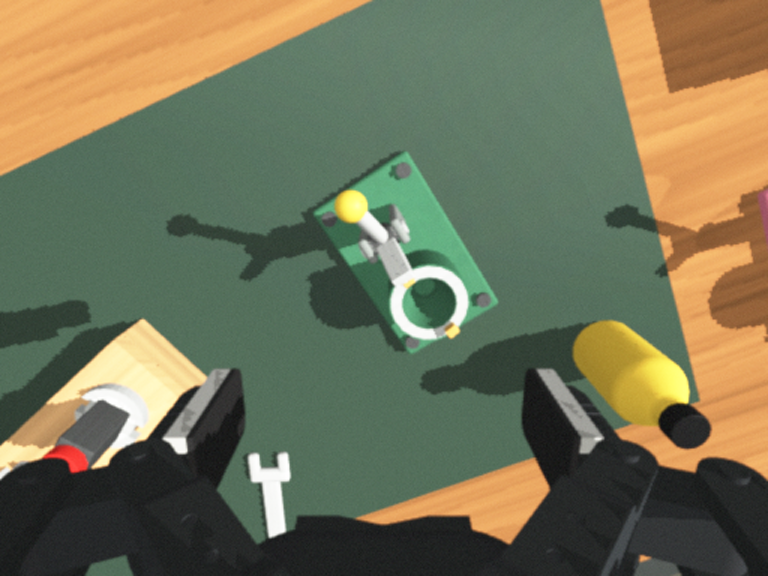

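The wrist picture (1.5x) shows the ring centred at (429,303), the knob at (351,207), the outer dog at (452,330) and the inner dog at (408,283) beside the nose. The plate corners are (405,152), (313,213), (497,300) and (412,353).

```bash
python3 - <<'E'
from h import *
np.set_printoptions(precision=4,suppress=True)
c=viewer.camera("wrist")
g=lambda u,v,z:atz(c,(u/1.5,v/1.5),z)[:2]
A,B,Cc,D=g(405,152,.012),g(313,213,.012),g(497,300,.012),g(412,353,.012)
yaw=lambda d:np.degrees(np.arctan2(d[1],d[0]))
print("plate",A,B,Cc,D,"yaws",yaw(Cc-A),yaw(D-B),yaw(A-B)-90,yaw(Cc-D)-90)
ctr=(A+B+Cc+D)/4; y=np.radians((yaw(Cc-A)+yaw(D-B))/2); print("axis from plate",ctr+.025*np.array([np.cos(y),np.sin(y)]))
print("ring",g(429,303,.06))
im=cv2.cvtColor(c["pixels"],cv2.COLOR_RGB2HSV); m=((im[...,0]>12)&(im[...,0]<28)&(im[...,1]>120)&(im[...,2]>100)).astype(np.uint8)
m[:,:200]=0;m[:175]=0;m[230:]=0;m[:,340:]=0
n,l,s,ce=cv2.connectedComponentsWithStats(m)
for i in range(1,n): print(s[i],ce[i],atz(c,ce[i],.069)[:2])
p=g(452,330,.069);q=g(408,283,.069);r=g(429,303,.06); print("dogs",p,q,yaw(p-q),yaw(p-r),yaw(r-q))
togo((.565,-.085,.25),19)
for k,z in(("holder_grip",.092),):print([atz(c,a["position"],z) for a in finder.mark_of("wrist",k)])
E
```

```text
plate [0.4664 0.2214] [0.482  0.1358] [0.6086 0.2486] [0.6267 0.1641] yaws 10.839821131671323 11.066020135178134 10.277933657641285 12.112849751346303
axis from plate [0.5705 0.1972]
ring [0.5717 0.1963]
[271 190   4   3   4] [272.5 191. ] [0.5512 0.1878]
[296 218   6   6  21] [298.4286 220.2857] [0.5936 0.2017]
[298 221   8   6  11] [301.7273 224.2727] [0.5995 0.2035]
dogs [0.5945 0.2048] [0.5485 0.1883] 19.8179650993447 20.342984897997514 19.29503949891737
t 3.15 shift mm [-143.9 -228.1    0.2] rotvec [ -0.   -0.  138.5]
[array([ 0.563 , -0.0759,  0.092 ])]
```

```bash
python3 -m inch '[[[100,-29,-46,0,0,0,0],[100,-29,-46,0,0,0,0],[100,-29,-46,0,0,0,0],[100,-29,-46,0,0,0,0],[100,-28,-44,0,0,0,0],[100,0,0,0,0,0,10.6],[100,0,0,0,0,0,10.6],[100,0,0,0,0,0,10.6]]]' | tail -5
python3 -m inch '[[[100,0,0,0,0,0,10.6],[100,0,0,0,0,0,10.6],[100,0,0,0,0,0,10.6],[100,0,0,0,0,0,10.6],[100,0,0,0,0,0,10.6],[100,0,0,0,0,0,10.6],[100,0,0,0,0,0,10.6],[100,0,0,0,0,0,10.6]]]' | tail -5
python3 -m inch '[[[100,0,0,0,0,0,10.6],[100,0,0,0,0,0,10.6],[100,0,0,0,0,0,0]]]' | tail -5
python3 - <<'E'
from h import *
np.set_printoptions(precision=4,suppress=True)
c=viewer.camera("wrist"); save("w2.png",c["pixels"],1.5)
for k,z in(("holder_grip",.089),("holder_flange",.05),("blue_holder_grip",.089)): print(k,[(m["position"],m["conf"],atz(c,m["position"],z)) for m in finder.mark_of("wrist",k)])
E
```

```text
ee_pos: [0.5653, -0.0843, 0.2505]
tcp_rot: [180.0, 0.0, 125.4]
wrist_force: [-0.2, -0.3, -0.6]
opening: 0.0855
grasp_force: 0.0
ee_pos: [0.5653, -0.084, 0.2506]
tcp_rot: [180.0, -0.0, 40.6]
wrist_force: [-0.4, 0.1, 0.9]
opening: 0.0855
grasp_force: 0.0
ee_pos: [0.5654, -0.0843, 0.2505]
tcp_rot: [180.0, -0.0, 19.8]
wrist_force: [-1.0, 0.4, -0.5]
opening: 0.0855
grasp_force: 0.0
holder_grip [([250.1, 170.8], 0.59, array([ 0.564 , -0.0792,  0.089 ]))]
holder_flange [([251.8, 162.6], 0.56, array([ 0.5643, -0.0804,  0.05  ]))]
blue_holder_grip [([362.5, 172.4], 0.97, array([ 0.6004, -0.1844,  0.089 ]))]
```

View pics/w2.png

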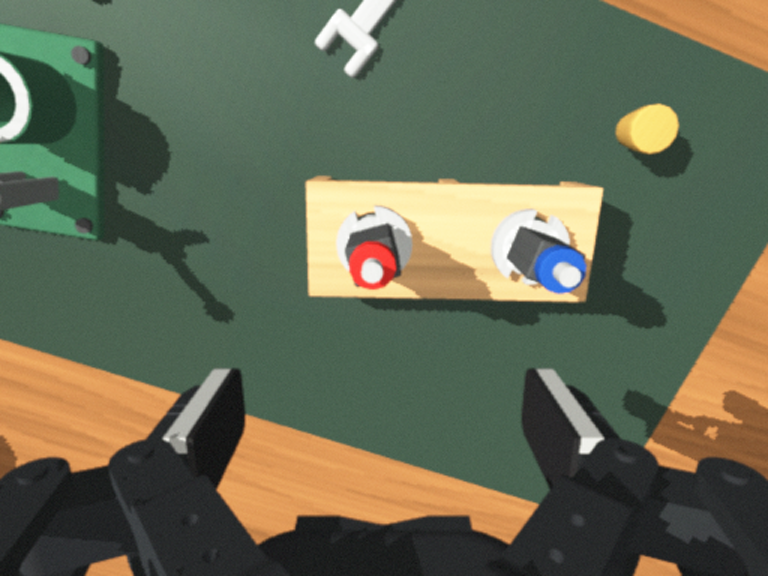

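Wrist picture (1.5x): the red holder's flange is centred near (374,246), with a slot at (362,213). So the holder is turned about 20° anticlockwise from the tool. I'll enlarge to refine the angle.

```bash
python3 - <<'E'
from h import *
c=viewer.camera("wrist")
save("w2c.png",c["pixels"][130:205,215:285],8)
E
```

```text
(no output)
```

View pics/w2c.png

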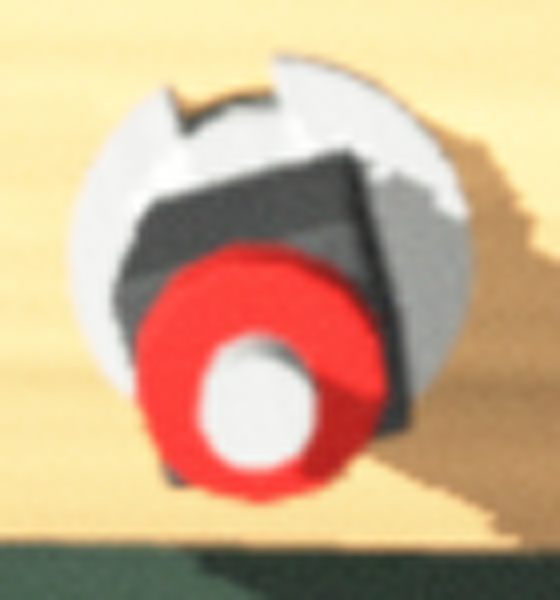

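The crop (8x) shows the block's lower edge from (150,202) to (345,155), the slot's outer corners at (170,90) and (275,60), and the flange centre near (271,255).

```bash
python3 - <<'E'
from h import *
np.set_printoptions(precision=4,suppress=True)
c=viewer.camera("wrist")
g=lambda u,v,z:atz(c,((u+.5)/8-.5+215,(v+.5)/8-.5+130),z)[:2]
yaw=lambda d:np.degrees(np.arctan2(d[1],d[0]))
print("block lo",yaw(g(150,202,.06)-g(345,155,.06))-90,np.linalg.norm(g(150,202,.06)-g(345,155,.06)))
print("block hi",yaw(g(125,283,.112)-g(358,220,.112))-90)
print("slot",yaw(g(170,90,.06)-g(275,60,.06))-90, "rad",yaw((g(170,90,.06)+g(275,60,.06))/2-g(271,255,.06)))
print("centre",g(271,255,.06),"cutter",g(258,403,.134),"dia",np.linalg.norm(g(70,255,.06)-g(472,255,.06)))
E
```

```text
block lo 33.5081933004067 0.026709236542215884
block hi 35.213622680607074
slot 35.71889212460066 rad 34.38925066518744
centre [ 0.5664 -0.0769] cutter [ 0.5662 -0.0771] dia 0.05387455766272639
```

```bash
python3 - <<'E'
from h import *
np.set_printoptions(precision=4,suppress=True)
togo((.566,-.077,.15),34.5)
E
```

```text
t 5.88 shift mm [  3.3  -7.6 100.3] rotvec [ -0.   -0.  -14.7]
```

```bash
python3 -m inch '[[[75,3,-8,50,0,0,-7.3],[75,0,0,50,0,0,-7.4],[75,0,0,26,0,0,0],[75,0,0,26,0,0,0],[75,0,0,26,0,0,0],[75,0,0,0,0,0,0]]]' | tail -5
python3 -m inch '[[[10,0,0,0,0,0,0],[10,0,0,0,0,0,0],[10,0,0,0,0,0,0],[10,0,0,0,0,0,0],[10,0,0,0,0,0,0],[10,0,0,0,0,0,0]]]' 60 | tail -5
```

```text
ee_pos: [0.5643, -0.0768, 0.0704]
tcp_rot: [-179.9, 0.2, 34.4]
wrist_force: [0.1, -0.4, 0.0]
opening: 0.0643
grasp_force: 0.0
ee_pos: [0.5664, -0.077, 0.0739]
tcp_rot: [179.9, -0.1, 34.3]
wrist_force: [-0.5, 0.4, 6.6]
opening: 0.0293
grasp_force: 60.6
```

```bash
python3 -m inch '[[[10,0,0,-8,0,0,0],[10,0,0,-15,0,0,0],[10,0,0,-25,0,0,0],[10,0,0,-30,0,0,0],[10,0,0,-35,0,0,0],[10,0,0,-35,0,0,0],[10,0,0,-18,0,0,0],[10,0,0,0,0,0,0]]]' | tail -5
python3 - <<'E'
from h import *
np.set_printoptions(precision=4,suppress=True)
togo((.571,.1965,.24),20)
E
```

```text
ee_pos: [0.5661, -0.0771, 0.2402]
tcp_rot: [179.9, -0.1, 34.3]
wrist_force: [0.5, 0.4, -5.7]
opening: 0.0295
grasp_force: 60.1
t 8.38 shift mm [ 158.3 -223.1    0.1] rotvec [ 0.1 -0.1 14.3]
```

```bash
python3 -m inch '[[[10,14,-20,0,0,0,0],[10,28,-40,0,0,0,0],[10,32,-45,0,0,0,0],[10,32,-45,0,0,0,0],[10,28,-40,0,0,0,0],[10,17,-23,0,0,0,0],[10,7,-10,0,0,0,0],[10,0,0,0,0,0,7]]]' | tail -5
python3 -m inch '[[[10,0,0,0,0,0,7.2],[10,0,0,0,0,0,0],[10,0,0,0,0,0,0]]]' | tail -5
python3 - <<'E'
from h import *
np.set_printoptions(precision=4,suppress=True)
W=viewer.camera("wrist")
C={n:viewer.camera(n) for n in("top","scene")}
tiles=[]
for n in C:
    u,v=proj(C[n],(.571,.1965,.12)).round().astype(int); tiles.append(cv2.resize(C[n]["pixels"][v-45:v+45,u-40:u+40],(266,300),interpolation=cv2.INTER_CUBIC))
save("s1.png",np.hstack(tiles+[cv2.resize(W["pixels"],(400,300))])[:, :800] if 0 else np.hstack([tiles[0][:, :200],tiles[1][:,:],cv2.resize(W["pixels"],(330,300))]))
togo((.571,.1965,.13),20)
print(bot.get_obs()["wrist_force"],bot.get_obs()["torque"])
for k,z in(("cup_mouth",.06),("holder_flange",.192),("clamp_knob",.128)): print(k,[(m["position"],m["conf"],atz(W,m["position"],z)) for m in finder.mark_of("wrist",k)])
E
```

```text
ee_pos: [0.57, 0.1967, 0.2372]
tcp_rot: [-180.0, 0.1, 27.3]
wrist_force: [-0.6, 1.0, -6.2]
opening: 0.0292
grasp_force: 60.5
ee_pos: [0.5703, 0.1958, 0.238]
tcp_rot: [180.0, 0.0, 20.3]
wrist_force: [-0.1, 0.0, -5.7]
opening: 0.0296
grasp_force: 60.6
t 9.9 shift mm [  0.8  -0.2 108.2] rotvec [0.  0.  0.2]
[-0.4247  0.2424 -4.8274] [0.0345 0.0529 0.0212]
cup_mouth [([257.0, 168.8], 0.57, array([0.5694, 0.1936, 0.06  ]))]
holder_flange [([255.6, 233.6], 0.9, array([0.5574, 0.191 , 0.192 ]))]
clamp_knob [([187.2, 10.5], 0.28, array([0.6756, 0.2868, 0.128 ])), ([251.9, 234.6], 0.24, array([0.5275, 0.1832, 0.128 ]))]
```

View pics/s1.png

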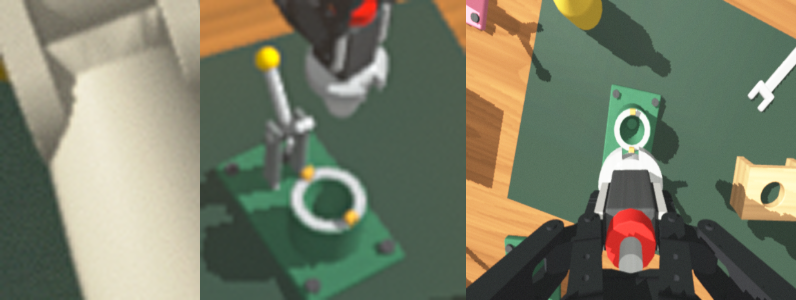

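The slot side of the holder lines up with the dogs in the wrist tile: dogs at (633,113) and (631,150), holder coaxial. I'll measure the dog line once more and descend.

```bash
python3 - <<'E'
from h import *
np.set_printoptions(precision=4,suppress=True)
c=viewer.camera("wrist"); im=cv2.cvtColor(c["pixels"],cv2.COLOR_RGB2HSV); m=((im[...,0]>12)&(im[...,0]<28)&(im[...,1]>110)&(im[...,2]>100)).astype(np.uint8)
u,v=proj(c,(.571,.1965,.065)).astype(int); k=np.zeros_like(m);k[v-40:v+45,u-30:u+30]=1
n,l,s,ce=cv2.connectedComponentsWithStats(m*k)
for i in range(1,n): print(s[i],ce[i],atz(c,ce[i],.067)[:2])
E
python3 -m inch '[[[10,1,0,15,0,0,0],[10,0,0,25,0,0,0],[10,0,0,30,0,0,0],[10,0,0,30,0,0,0],[10,0,0,20,0,0,0],[10,0,0,8,0,0,0],[10,0,0,0,0,0,0]]]' | tail -5
```

```text
[255 139   8   2  14] [258.5 139.5] [0.5994 0.2037]
[258 143   1   1   1] [258. 143.] [0.596  0.2029]
[256 142   7   6  21] [259.6667 144.9524] [0.5947 0.2007]
[254 189   8   6  34] [257.8529 191.2647] [0.5488 0.1856]
ee_pos: [0.5709, 0.1965, 0.1097]
tcp_rot: [-180.0, 0.1, 20.1]
wrist_force: [0.1, 0.4, -5.6]
opening: 0.0291
grasp_force: 60.4
```

```bash
python3 -m inch '[[[10,0,1.5,4,0,0,1],[10,0,0,4,0,0,0],[10,0,0,4,0,0,0],[10,0,0,0,0,0,0]]]' | tail -5
python3 -m inch '[[[10,0,0,2,0,0,0],[10,0,0,2,0,0,0],[10,0,0,0,0,0,0]]]' | tail -5; python3 -c "
from h import *;o=bot.get_obs();print(o['torque'],o['wrist_force'])"
```

```text
ee_pos: [0.5716, 0.1952, 0.0979]
tcp_rot: [180.0, 0.0, 19.1]
wrist_force: [-0.2, 0.4, -5.1]
opening: 0.0293
grasp_force: 60.4
ee_pos: [0.5717, 0.1952, 0.0941]
tcp_rot: [-180.0, 0.0, 19.1]
wrist_force: [-0.7, 0.5, -5.8]
opening: 0.0293
grasp_force: 60.4
[-0.0217004  -0.0252154   0.02054291] [-0.72173395  0.5459986  -5.78088876]
```

```bash
for i in 1 2; do python3 -m inch '[[[10,0,0,1,0,0,0],[10,0,0,1,0,0,0],[10,0,0,0,0,0,0]]]' | tail -5;python3 -c "
from h import *;o=bot.get_obs();print(o['torque'],o['wrist_force'])"; done
```

```text
ee_pos: [0.5717, 0.1952, 0.0922]
tcp_rot: [180.0, 0.0, 19.1]
wrist_force: [0.9, -0.6, -4.7]
opening: 0.0295
grasp_force: 60.4
[0.00738781 0.02177821 0.00826289] [ 0.88189709 -0.63332788 -4.70130253]
ee_pos: [0.572, 0.1951, 0.0903]
tcp_rot: [180.0, -0.0, 19.1]
wrist_force: [2.6, -2.0, -5.6]
opening: 0.0295
grasp_force: 60.5
[-0.39865979 -0.50901539 -0.01318301] [ 2.58500658 -2.04172463 -5.56474999]
```

```bash
for i in 1 2; do python3 -m inch '[[[10,0.3,0.5,0.7,0,0,0],[10,0,0,0.7,0,0,0],[10,0,0,0,0,0,0]]]' | tail -5;python3 -c "
from h import *;o=bot.get_obs();print(o['torque'],o['wrist_force'])"; done
```

```text
ee_pos: [0.5724, 0.1948, 0.0889]
tcp_rot: [180.0, -0.0, 19.1]
wrist_force: [2.0, -0.8, -5.3]
opening: 0.0293
grasp_force: 60.6
[-0.37402635 -0.63622843 -0.02422186] [ 2.01499344 -0.83855533 -5.28050552]
ee_pos: [0.5727, 0.1945, 0.0874]
tcp_rot: [180.0, -0.0, 19.1]
wrist_force: [1.7, -0.7, -5.1]
opening: 0.0293
grasp_force: 60.6
[-0.13183315 -0.58846701  0.02610198] [ 1.65036865 -0.74686305 -5.10658503]
```

```bash
for i in 1 2 3; do python3 -m inch '[[[10,0.3,0.3,0.5,0,0,0],[10,0,0,0.5,0,0,0],[10,0,0,0,0,0,0]]]' | tail -5;python3 -c "
from h import *;o=bot.get_obs();print(o['torque'],o['wrist_force'])"; done
```

```text
ee_pos: [0.573, 0.1944, 0.0868]
tcp_rot: [-180.0, -0.0, 19.1]
wrist_force: [-0.0, 0.9, -1.0]
opening: 0.0293
grasp_force: 61.0
[ 0.03930764 -0.06596041 -0.01996848] [-0.03101651  0.91818182 -1.03317538]
ee_pos: [0.5732, 0.1944, 0.0867]
tcp_rot: [-180.0, -0.0, 19.2]
wrist_force: [-4.0, 0.7, 7.5]
opening: 0.0294
grasp_force: 62.2
[ 0.01292052  1.00178196 -0.03542312] [-4.04797664  0.72637979  7.48497022]
ee_pos: [0.5732, 0.1944, 0.0867]
tcp_rot: [-179.9, -0.1, 19.2]
wrist_force: [-8.2, 1.1, 14.5]
opening: 0.0294
grasp_force: 63.0
[ 0.09521315  1.8964595  -0.05800068] [-8.24078039  1.10381924 14.54442532]
```

Contact came at TCP z 0.0867. The expected height is 0.0869 when home and 0.093 when riding on the dogs, so the holder is home. Next I ease it up and confirm the angle has play by feel.

```bash
python3 -m inch '[[[10,-0.6,0,-2,0,0,0],[10,0,0,0,0,0,0],[10,0,0,0,0,0,2.5],[10,0,0,0,0,0,0]]]' | tail -5;python3 -c "
from h import *;o=bot.get_obs();print(o['torque'],o['wrist_force'])"; python3 -m inch '[[[10,0,0,0,0,0,-2.5],[10,0,0,0,0,0,-2.5],[10,0,0,0,0,0,0]]]' | tail -5;python3 -c "
from h import *;o=bot.get_obs();print(o['torque'],o['wrist_force'])"
```

```text
ee_pos: [0.5741, 0.192, 0.0883]
tcp_rot: [-178.6, -0.1, 17.9]
wrist_force: [-16.3, 39.6, 12.3]
opening: 0.0295
grasp_force: 64.8
[ 8.98729223  3.8668604  -0.12539097] [-16.30795315  39.59435074  12.30864735]
ee_pos: [0.5741, 0.1922, 0.0885]
tcp_rot: [-178.7, -0.2, 23.0]
wrist_force: [-16.7, 36.8, 12.6]
opening: 0.0294
grasp_force: 65.0
[ 8.69427335  3.85136114 -0.29621996] [-16.67016471  36.78772977  12.56219336]
```

```bash
python3 -m inch '[[[10,0,0,0,0,0,2]]]' | tail -5; python3 - <<'E'
from h import *
np.set_printoptions(precision=3,suppress=True)
W=viewer.camera("wrist"); S=viewer.camera("scene")
u,v=proj(S,(.571,.1965,.12)).round().astype(int)
save("s2.png",np.hstack([cv2.resize(S["pixels"][v-50:v+50,u-65:u+65],(390,300),interpolation=cv2.INTER_CUBIC),cv2.resize(W["pixels"],(400,300),interpolation=cv2.INTER_AREA)]))
o=bot.get_obs();print(o["time"],o["q"],o["wrist_force"],o["torque"],o["ee_pos"],o["tcp_rot"],o["joint_efforts"])
E
```

```text
ee_pos: [0.5742, 0.1921, 0.0885]
tcp_rot: [-178.7, -0.2, 20.9]
wrist_force: [-16.9, 37.1, 12.4]
opening: 0.0291
grasp_force: 65.1
15.575 [ 17.883  11.977   2.119  80.02    1.309 176.994] [-15.874  36.464  12.882] [8.685 3.767 0.094] [0.574 0.192 0.088] [-178.7     -0.191   20.889] [-24.401 -52.622  42.291  -1.904 -12.374   0.35 ]
```

View pics/s2.png

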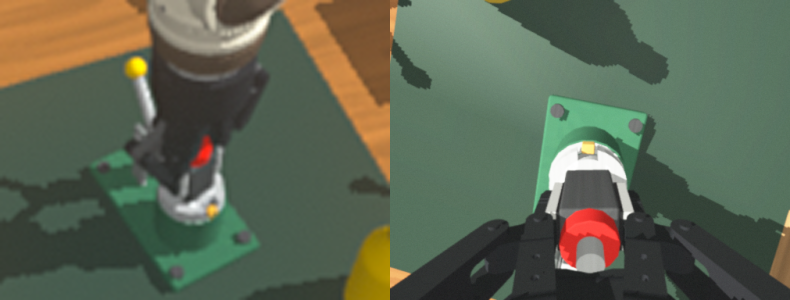

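The cause is clear: joint 6 is at 177° and its limit is 180°, so my turn towards lower yaw bent the commanded pose. The picture shows the front dog (588,148) in the flange slot. I'll back off to upright and keep yaw at 21° or more.

```bash
python3 - <<'E'
from h import *
np.set_printoptions(precision=3,suppress=True)
togo((.5731,.1944,.0885),21.5)
E
```

```text
t 15.57 shift mm [-0.2 -2.5  0. ] rotvec [-1.3 -0.2 -0.6]
```

```bash
python3 -m inch '[[[10,0,-1.2,0,-0.6,0,-0.3],[10,0,-1.2,0,-0.6,0,-0.3],[10,0,0,0,0,0,0]]]' | tail -5; python3 - <<'E'
from h import *
np.set_printoptions(precision=3,suppress=True)
togo((.5731,.1944,.0885),21.5); print(bot.get_obs()["torque"],bot.get_obs()["q"])
E
```

```text
ee_pos: [0.5737, 0.193, 0.0881]
tcp_rot: [179.9, -0.2, 21.5]
wrist_force: [-13.9, 30.2, 10.3]
opening: 0.0293
grasp_force: 64.3
t 15.95 shift mm [-0.1 -1.5 -0.4] rotvec [ 0.1 -0.2 -0. ]
[ 7.218  3.159 -0.117] [ 18.629  11.915   2.009  79.92   -0.072 177.143]
```

```bash
for i in 1 2; do python3 -m inch '[[[10,0,-1.3,0,0,0,0],[10,0,0,0,0,0,0]]]' | tail -5; done; python3 - <<'E'
from h import *
np.set_printoptions(precision=3,suppress=True)
togo((.5731,.1944,.0885),21.5); print(bot.get_obs()["torque"],bot.get_obs()["q"])
E
```

```text
ee_pos: [0.5736, 0.1932, 0.088]
tcp_rot: [179.8, -0.2, 21.4]
wrist_force: [-11.1, 26.0, 10.0]
opening: 0.0297
grasp_force: 63.8
ee_pos: [0.5735, 0.1934, 0.0877]
tcp_rot: [179.7, -0.2, 21.4]
wrist_force: [-10.0, 21.3, 7.5]
opening: 0.029
grasp_force: 63.4
t 16.45 shift mm [-0.  -1.1 -0.8] rotvec [ 0.3 -0.2 -0.1]
[ 5.015  2.073 -0.047] [ 18.774  11.919   1.975  79.888  -0.293 177.386]
```

```bash
for i in 1 2; do python3 -m inch '[[[10,0,-2.5,0,0,0,0],[10,0,0,0,0,0,0]]]' | tail -5; done; python3 - <<'E'
from h import *
np.set_printoptions(precision=3,suppress=True)
togo((.5731,.1944,.0867),21.5); print(bot.get_obs()["torque"],bot.get_obs()["q"])
E
```

```text
ee_pos: [0.5733, 0.1939, 0.087]
tcp_rot: [179.5, -0.1, 21.3]
wrist_force: [-3.4, 12.7, 3.5]
opening: 0.0292
grasp_force: 62.8
ee_pos: [0.5732, 0.1942, 0.087]
tcp_rot: [179.2, -0.1, 21.2]
wrist_force: [0.6, 5.3, 4.2]
opening: 0.0295
grasp_force: 63.2
t 16.95 shift mm [ 0.  -0.3  0.3] rotvec [ 0.8 -0.1 -0.3]
[ 1.165 -0.135  0.011] [ 19.066  11.932   1.912  79.828  -0.75  177.855]
```

```bash
python3 -m inch '[[[10,0,-1,0,0.8,0,-0.4],[10,0,0,-0.5,0,0,0],[10,0,0,0,0,0,0]]]' | tail -5; python3 -m inch '[[[10,0,0,-1,0,0,0],[10,0,0,0,0,0,0]]]' | tail -5;  python3 - <<'E'
from h import *
np.set_printoptions(precision=3,suppress=True)
togo((.5731,.1944,.0867),21.5); print(bot.get_obs()["torque"],bot.get_obs()["q"])
E
```

```text
ee_pos: [0.5732, 0.1939, 0.0871]
tcp_rot: [179.9, -0.1, 21.6]
wrist_force: [5.3, -0.4, 2.6]
opening: 0.0298
grasp_force: 62.9
ee_pos: [0.5729, 0.1939, 0.0874]
tcp_rot: [179.9, -0.0, 21.6]
wrist_force: [5.5, -1.4, -1.0]
opening: 0.0293
grasp_force: 62.4
t 17.57 shift mm [ 0.3 -0.4  0.7] rotvec [ 0.1 -0.   0.1]
[-0.129 -1.591  0.001] [ 18.72   11.995   2.029  79.988  -0.05  177.167]
```

```bash
python3 -m inch '[[[10,0.5,0,-1.5,0,0,0],[10,0.2,0,-1.5,0,0,0],[10,0,0,-1.5,0,0,0],[10,0,0,-1.3,0,0,0],[10,0,0,0,0,0,0]]]' | tail -5;  python3 - <<'E'
from h import *
np.set_printoptions(precision=3,suppress=True)
togo((.5731,.1944,.0932),21.5); print(bot.get_obs()["torque"],bot.get_obs()["q"])
E
```

```text
ee_pos: [0.5724, 0.1949, 0.0935]
tcp_rot: [-180.0, 0.0, 21.6]
wrist_force: [-0.0, -0.5, -5.3]
opening: 0.0293
grasp_force: 61.9
t 18.2 shift mm [0.4 0.7 0.3] rotvec [-0.   0.   0.1]
[-0.011  0.018 -0.076] [ 18.781  11.979   2.682  80.746   0.046 177.175]
```

```bash
python3 -m inch '[[[10,0.4,0.7,0,0,0,0],[10,0,2,0,2.6,0,0],[10,0,2,0.1,2.6,0,0],[10,0,0,0,0,0,0],[10,0,0,0,0,0,0],[10,0,0,0,0,0,0]]]' | tail -5;  python3 - <<'E'
from h import *
np.set_printoptions(precision=3,suppress=True)
o=bot.get_obs();print(o["torque"],o["q"]); togo((.5731,.1944,.0935),21.5)
E
```

```text
ee_pos: [0.5749, 0.1908, 0.0935]
tcp_rot: [-174.8, -0.0, 21.6]
wrist_force: [0.0, -0.8, -6.2]
opening: 0.0292
grasp_force: 62.1
[-0.408 -0.172 -0.004] [ 15.943  12.528   3.202  81.173   5.152 174.294]
t 18.95 shift mm [-0.3 -3.9  0.4] rotvec [-5.2 -0.   0.1]
```

```bash
python3 -m inch '[[[10,0,-2,0,-2.6,0,0],[10,-0.3,-1.9,0,-2.6,0,0],[10,0,0,0,0,0,0],[10,0,0,1.5,0,0,0],[10,0,0,1.5,0,0,0],[10,0,0,1.5,0,0,0],[10,0,0,0,0,0,0]]]' | tail -5;  python3 - <<'E'
from h import *
np.set_printoptions(precision=3,suppress=True)
o=bot.get_obs();print(o["torque"],o["q"]); togo((.5731,.1944,.0867),21.5)
E
```

```text
ee_pos: [0.5732, 0.194, 0.089]
tcp_rot: [-180.0, 0.0, 21.6]
wrist_force: [-0.1, -0.4, -5.5]
opening: 0.0294
grasp_force: 62.1
[-0.014 -0.018 -0.054] [ 18.679  12.062   2.287  80.232   0.032 177.096]
t 19.82 shift mm [ 0.1 -0.5  2.3] rotvec [-0.   0.   0.1]
```

```bash
python3 -m inch '[[[10,0,-0.3,1.2,0,0,0],[10,0,0,1.1,0,0,0],[10,0,0,0.5,0,0,0],[10,0,0,0,0,0,0]]]' | tail -5;  python3 - <<'E'
from h import *
np.set_printoptions(precision=3,suppress=True)
o=bot.get_obs();print(o["torque"],o["q"]); togo((.5731,.1944,.0867),21.5)
E
```

```text
ee_pos: [0.5733, 0.1941, 0.0872]
tcp_rot: [180.0, -0.1, 21.6]
wrist_force: [-2.1, -4.5, 3.1]
opening: 0.0295
grasp_force: 63.2
[-1.404  0.404  0.043] [ 18.712  12.045   2.068  79.971  -0.025 177.128]
t 20.32 shift mm [-0.1 -0.4  0.5] rotvec [ 0.  -0.1  0.1]
```

```bash
python3 -m inch '[[[10,0,0.3,0.7,0,0,-0.5],[10,0,0.2,0.7,0,0,0],[10,0,0,0,0,0,0]]]' | tail -5;  python3 - <<'E'
from h import *
np.set_printoptions(precision=3,suppress=True)
o=bot.get_obs();print(o["torque"],o["q"])
E
```

```text
ee_pos: [0.5734, 0.194, 0.0871]
tcp_rot: [-180.0, -0.1, 22.1]
wrist_force: [-6.0, -3.1, 11.8]
opening: 0.0292
grasp_force: 64.3
[-1.312  1.282 -0.049] [ 18.685  12.001   2.001  79.895   0.023 176.586]
```

```bash
python3 -m inch '[[[20,0,0,-1,0,0,0],[45,0,0,0,0,0,0],[75,0,0,0,0,0,0],[75,0,0,0,0,0,0],[75,0,0,0,0,0,0]]]' | tail -5; python3 -m inch '[[[75,0,0,-10,0,0,0],[75,0,0,-25,0,0,0],[75,0,0,-35,0,0,0],[75,0,0,-40,0,0,0],[75,0,0,-20,0,0,0],[75,0,0,0,0,0,0]]]' | tail -5
python3 - <<'E'
from h import *
np.set_printoptions(precision=4,suppress=True)
W=viewer.camera("wrist"); S=viewer.camera("scene")
u,v=proj(S,(.555,.1945,.09)).round().astype(int)
save("s3.png",np.hstack([cv2.resize(S["pixels"][v-50:v+50,u-65:u+65],(390,300),interpolation=cv2.INTER_CUBIC),cv2.resize(W["pixels"][64:304,96:416],(400,300))]))
for n,c in(("wrist",W),("scene",S)):
  for k,z in(("holder_grip",.102),("holder_flange",.063),("clamp_knob",.128)): print(n,k,[(m["position"],round(m["conf"],2),atz(c,m["position"],z)) for m in finder.mark_of(n,k)][:3])
p=proj(S,(.573,.1945,.102)),proj(S,(.573,.1945,.108)),proj(W,(.573,.1945,.102));print(p)
E
```

```text
ee_pos: [0.5734, 0.1941, 0.086]
tcp_rot: [-180.0, -0.0, 22.1]
wrist_force: [-0.1, -0.2, 1.0]
opening: 0.0642
grasp_force: 0.0
ee_pos: [0.574, 0.1942, 0.2183]
tcp_rot: [-180.0, -0.2, 22.1]
wrist_force: [0.1, 0.7, -0.1]
opening: 0.0642
grasp_force: 0.0
wrist holder_grip [([254.6, 187.5], 0.93, array([0.5712, 0.1938, 0.102 ]))]
wrist holder_flange [([254.3, 175.9], 0.95, array([0.5713, 0.1942, 0.063 ]))]
wrist clamp_knob [([231.6, 301.9], 0.88, array([0.4752, 0.1762, 0.128 ]))]
scene holder_grip [([286.9, 199.9], 0.63, array([0.5677, 0.1866, 0.102 ]))]
scene holder_flange [([288.4, 208.8], 0.6, array([0.571 , 0.1921, 0.063 ])), ([288.2, 221.1], 0.49, array([0.6046, 0.1776, 0.063 ]))]
scene clamp_knob [([273.6, 166.0], 0.62, array([0.4748, 0.1864, 0.128 ])), ([291.0, 219.4], 0.59, array([0.6368, 0.1665, 0.128 ])), ([416.3, 168.9], 0.53, array([0.6066, 0.5232, 0.128 ]))]
(array([290.6634, 200.6772]), array([290.8413, 199.3194]), array([254.6711, 185.317 ]))
```

View pics/s3.png

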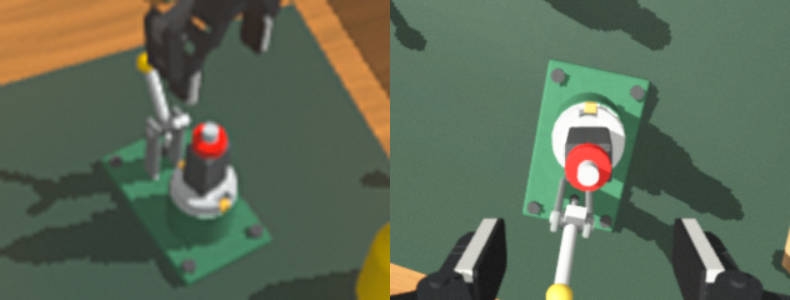

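Both tiles show the red holder seated with a dog filling the front slot ((224,204) and (590,107)). The knob is at about (0.477,0.176) and still open. I'll shut the gripper, turn it square to the lever, and go behind the knob.

```bash
python3 -m inch '[[[0,0,0,0,0,0,-9.9],[0,0,0,0,0,0,-9.9],[0,0,0,0,0,0,-9.9],[0,0,0,0,0,0,-9.9],[0,0,0,0,0,0,-9.9],[0,0,0,0,0,0,-9.9],[0,0,0,0,0,0,-9.9],[0,0,0,0,0,0,-9.6]]]' 40 | tail -5
python3 -m inch '[[[0,0,-35,0,0,0,0],[0,0,-35,0,0,0,0],[0,0,-35,0,0,0,0],[0,0,-32,0,0,0,0],[0,0,0,0,0,0,0]]]' | tail -5; python3 - <<'E'
from h import *
np.set_printoptions(precision=4,suppress=True)
togo((.4395,.1685,.12),101)
E
```

```text
ee_pos: [0.5732, 0.1939, 0.2157]
tcp_rot: [-180.0, -0.0, 101.3]
wrist_force: [0.1, -0.2, 0.2]
opening: -0.0
grasp_force: 0.0
ee_pos: [0.4376, 0.1675, 0.2166]
tcp_rot: [179.9, -0.0, 101.0]
wrist_force: [0.9, -0.0, 0.2]
opening: 0.0002
grasp_force: 0.0
t 24.1 shift mm [ 0.5  1.9 96.6] rotvec [ 0.1 -0.   0. ]
```

```bash
python3 -m inch '[[[0,0,0,32,0,0,0],[0,0,0,32,0,0,0],[0,0,0,32,0,0,0],[0,0,0,0,0,0,0]]]' | tail -5
python3 -m inch '[[[0,0,8,0,0,0,0],[0,0,8,0,0,0,0],[0,0,7,0,0,0,0],[0,0,7,0,0,0,0],[0,0,7,0,0,0,0],[0,0,0,0,0,0,0]]]' | tail -5
python3 -m inch '[[[0,0,6,0,0,0,0],[0,0,6,0,0,0,0],[0,0,4,0,0,0,0],[0,0,0,0,0,0,0]]]' | tail -5
python3 - <<'E'
from h import *
np.set_printoptions(precision=4,suppress=True)
for n in("scene","wrist"):
  c=viewer.camera(n); print(n,[(m["position"],round(m["conf"],2),atz(c,m["position"],.135)[:2]) for m in finder.mark_of(n,"clamp_knob")], "open",proj(c,(.479,.176,.128)),"closed",proj(c,(.533,.1865,.135)))
E
```

```text
ee_pos: [0.4381, 0.1674, 0.1178]
tcp_rot: [-179.8, 0.0, 101.0]
wrist_force: [-0.7, -0.5, 0.6]
opening: 0.0001
grasp_force: 0.0
ee_pos: [0.4764, 0.1752, 0.1217]
tcp_rot: [179.8, -0.1, 101.0]
wrist_force: [-1.1, 0.4, 0.3]
opening: -0.0002
grasp_force: 0.4
ee_pos: [0.4911, 0.1779, 0.1197]
tcp_rot: [-180.0, -0.0, 101.0]
wrist_force: [-1.4, -0.2, -0.4]
opening: 0.0001
grasp_force: 0.0
scene [([416.7, 169.1], 0.44, array([0.6114, 0.5182]))] open [270.413  168.2737] closed [282.3259 181.4134]
wrist [([345.4, 263.8], 0.71, array([0.5314, 0.1859]))] open [230.293  255.6861] closed [349.1922 263.329 ]
```

```bash
python3 -m inch '[[[0,0,-25,0,0,0,0],[0,0,-35,0,0,0,0],[0,0,0,-40,0,0,0],[0,0,0,-50,0,0,0],[0,0,-40,-30,0,0,0],[0,0,0,0,0,0,0]]]' | tail -5
python3 - <<'E'
from h import *
np.set_printoptions(precision=4,suppress=True)
S=viewer.camera("scene"); W=viewer.camera("wrist")
u,v=proj(S,(.555,.1945,.09)).round().astype(int)
save("s4.png",np.hstack([cv2.resize(S["pixels"][v-50:v+50,u-65:u+65],(390,300),interpolation=cv2.INTER_CUBIC),cv2.resize(W["pixels"],(400,300))]))
E
```

```text
ee_pos: [0.3921, 0.1588, 0.2431]
tcp_rot: [179.7, -0.1, 101.0]
wrist_force: [0.4, 0.1, -0.6]
opening: -0.0001
grasp_force: 0.0
```

View pics/s4.png

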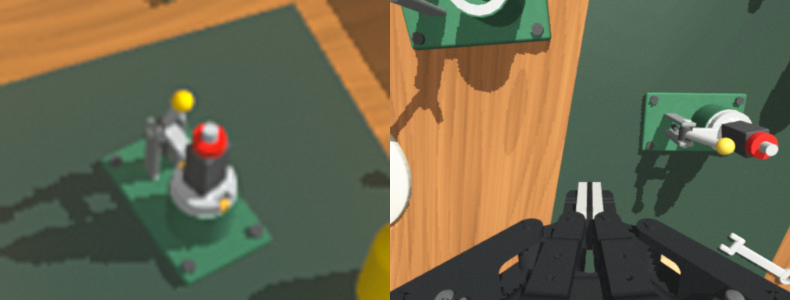

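The lever is over (knob (182,100) in the left tile), the nose is on the flange, and the knob measures within 2 mm of its closed position. The dog is in the slot and the arm is clear. I'm handing it in.

```bash
python3 -c "
from workcell import bot
print(bot.job_done())"
```

```text
the job is handed in; nothing more can be done
None
```

The red-collared holder is seated home over the dogs in the small green socket, was eased up, rocked 5.2° to one side only and reseated, and the clamp is closed over its flange; a turn past joint 6's limit put about 43 N sideways through the gripped holder during seating, and the job is handed in with no verdict shown.

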